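# Swing out the drip-stand hook and hang the specimen basket

### The job

The rinsed specimen basket has to drip off. Swing the folded hook on the drip stand fully out from its panel until it stops, then hang the basket on it by its wire bail, upright over the foil tray and still, and let go. Keep the basket upright all the way and leave the petri dish, the steel weight, the vial and the tweezers where they are.

Things in the scene. Friction and masses are not known exactly. Their poses are not given: they have to be found in the camera images.
- stand: Fixed drip stand: dark foot 190 x 170 x 8 mm with a grey upright panel near its rear (170 wide along y, 12 thick, top edge 160 mm above the worktop, front face at x = +60 mm) and a foil tray fixed before it (121 x 161, rim 44 mm up, centre at x = -24). Origin: centre of the foot's underside. x to the rear (towards the panel), y along the panel (left seen from the front), z up. Does not move.
- hook (a joint): Swing-out hook, a bent steel rod turning about a vertical axis on the panel's front. 0 = folded flat along the panel (arm along the stand's +y), 1.57 = fully out at its stop (arm along the stand's -x). It grows as it swings out, counterclockwise from above. Friction (about 0.06 N m) holds it where it is left; no spring or latch.
- hook_pivot (a point): Point on the hook's vertical turning axis at the height of the arm's centre line: 165 mm above the worktop, 16 mm in front of the panel's face, 35 mm to the right (-y) of the stand's middle. Axes as the stand's. Around the work: two tall fixed microscopes stand to its left (world y above -0.12 m) and one to its right (y below -0.42 m, x from 0.35 to 0.65 m); carry things between them or well above.
- hook_tip (a point): Top of the hook's upturned end, 90 mm from the turning axis: a round upright 10 mm rod with ball end, reaching 34 mm above the arm's centre line (199 mm above the worktop). It stands clear above the panel's top edge even when folded and can be pinched from above; it may turn in the fingers. Axes turn with the hook: y outward along the arm, z up.
- hook_seat (a point): Point on top of the hook's level arm (round rod, 8 mm diameter), 48 mm outward from the turning axis, where the bail should hang. The basket may hang anywhere on the level arm from about 20 to 82 mm from the axis. Axes turn with the hook: y outward along the arm, z up.
- basket: Loose round steel wire basket, 58 mm outside, 42 mm high, a dark mount fixed in it, 0.10 to 0.25 kg. A closed bail (6 mm wire) in its y-z plane rises to an apex 115 mm high; the window under it is 67 mm high above the rim, about 40 mm wide; a hook passes through it along the basket's x, either way. A black square grip sits on the apex. Origin: centre of the underside; y along the bail, z up.
- basket_bail (a point): Underside of the bail's apex, where the hook should bear: 109 mm above the basket's underside, on its axis. Axes as the basket's.
- basket_grip (a point): Point to hold in the basket's black grip, a 16 x 16 mm square block (sides along the basket's x and y) from 114 to 150 mm above the basket's underside; this point is at 138 mm, on the axis. Axes as the basket's.
- petri_dish: Bystander: glass petri dish with lid, 67 mm diameter, 17 mm high. Origin: centre of the underside.
- steel_weight: Bystander: turned steel weight, 42 mm diameter, 24 mm high. Origin: centre of the underside.
- vial: Bystander: glass vial with black cap, 23 mm diameter, 53 mm high. Origin: centre of the underside.
- tweezers: Bystander: steel tweezers lying flat, 128 mm long (along y), 9 mm high. Origin: centre of the underside.
Mind the look-alikes: they are no part of the job. There is more than one size of the basket; the job needs the smaller.

How it is judged (in metres and radians):
On the way, in this order (a step that is already met when the one before it is completed fails the run):
1. The hook is swung out to its stop (within about 10 degrees) (value of joint hook above 1.4 rad), for 0.2 s.
2. The basket's bail bears on the level arm of the swung-out hook (value of joint hook above 1.4 rad and y of basket_bail in the frame of hook_seat between -0.032 and 0.038 m and x of basket_bail in the frame of hook_seat between -0.016 and 0.016 m and z of basket_bail in the frame of hook_seat between -0.006 and 0.008 m and angle between basket's own z axis and vertical below 0.2 rad), for 0.2 s.
At the end, for the whole second after the job is handed in: Hook out to its stop (over 1.40 rad). Basket hanging: underside of the bail apex within -6 to +8 mm of hook_seat in height, 16 mm to either side, 16 to 86 mm from the turning axis; tilt under 0.2 rad; still (under 0.03 m/s and 0.4 rad/s) (all of step 2 and linear speed of basket below 0.03 m/s and angular speed of basket below 0.4 rad/s); the robot touches nothing.
It fails at once if The petri dish is moved by more than 20 mm (distance of petri_dish from where it was at the start of the episode above 0.02 m).
It fails at once if The steel weight is moved by more than 20 mm (distance of steel_weight from where it was at the start of the episode above 0.02 m).
It fails at once if The vial is moved by more than 20 mm (distance of vial from where it was at the start of the episode above 0.02 m).
It fails at once if The tweezers are moved by more than 20 mm (distance of tweezers from where it was at the start of the episode above 0.02 m).
It fails at once if The basket is tipped by more than 0.6 rad (angle between basket's own z axis and vertical above 0.6 rad).
It also fails if it takes over 61 s, if anything falls off the work surface, if the arm or the gripper's body presses on something with over 40 N, if the wrist force passes 120 N, or if a joint passes its speed limit or range.

### The arm

A 6-joint arm with a two-finger parallel gripper is mounted at the origin on a cart in front of the work surface, level with it; the furniture and walls round the work are solid. World frame = base frame: x ahead of the robot, y to its left, z up, the work surface at z = 0. Lengths are in m, angles in degrees, forces in N, time in s.
With the tool pointing down it reaches from about 0.3 to 0.75 m from the base axis. Payload 8.5 kg.
Tool frame: the origin (TCP) lies midway between the tips of the shut fingers; the grasp point (between the pads) lies 19 mm behind it (env.grip_depth is the distance from the TCP to the grasp point, in m); y points along the fingers, x is the direction in which the jaws open and shut, and the axes are right-handed (so a half turn about y gives the same grasp; the last joint's range is limited). The gripper opens to 85 mm and grips with 20 to 120 N. Pads are 22 mm wide; open, the fingers measure 114 mm over their backs; the gripper's body (76 mm by 85 mm) begins 54 mm behind the grasp point. The pads swing forward as they close: fully open they stand 13 mm farther back than shut.
Start: joints at [54.357, 21.807, 74.336, -0, 83.858, -12.336], TCP at [0.218, 0.505, 0.231] pointing down, gripper open.
Joint ranges: [-178.18, 178.18], [-50.72, 133.34], [12.68, 142.11], [-81.47, 261.47], [9.98, 163.14], [-165.26, 165.26]. Speed limits (degrees/s): [136.94, 136.94, 180, 180, 180, 180].

### API

Orientations are given as a 3x3 rotation matrix whose columns are the frame's x, y, z axes.
In Python, from rig import env gives the robot as it stands.
- The arm moves only by the shell command python3 -m inch 'ROWS' [FORCE]. ROWS is JSON, a list that holds one entry, the list of rows, each a list of 7 numbers: the gripper command: -1 is shut, 1 is fully open, values between are in proportion, then the shift along the world's x, y, z in cm, then the turn, a rotation vector about the world's x, y, z in degrees. In form: [[[grip, dx, dy, dz, rx, ry, rz], ...]]. A call has 1 to 20 rows; each row is the pose to reach, as a shift and turn from the pose commanded when the call began; what a row does not reach only later rows make up. A row lasts 1/8 s, in which the tool goes at most 62.5 mm and 10.7 degrees, less where a joint would pass 70% of its speed; a pose out of reach is approached as far as the arm can. A call with a gripper value outside its range is refused whole. The fingers move at their own pace and stop on an object; FORCE is the grip in N (left out, the last holds). Time passes only in rows, so rows that repeat a pose let the fingers close. It gives the time, the measured TCP pose, the force and the opening at its end, in the units of the state.
- env.observe(): the state, without advancing time (a new reading comes with each control period).
- env.get_image(name): name is "scene" or "top" or "wrist"; returns a dict with "frame" (400x640x3 uint8, red, green, blue), "mtx" (3x3 intrinsics, pixels), "rvec" (rotation vector, rad) and "tvec" (3), from world to camera coordinates, as OpenCV has them. Camera axes: x right, y down, z forward; pixel columns grow to the right and rows downward; lengths in m; the calibration is good to about 2 mm. A picture is of the moment at which its call begins. There is no depth.
- env.close_job(): hands the job in, once; it reports no verdict.
The state is a dict: "time_s": time; "q": joint angles; "qvel": joint speeds; "joint_efforts": joint torques, N m; "position": TCP position; "tool_rot": TCP orientation; "ft_force": force on the tool from outside, world axes, zero at the start; "wrist_torque": the same for the moment, N m; "grip_width": finger opening in m.
Only numpy, scipy, OpenCV 4.12 (cv2) and the standard library are available. Lean on these libraries where they do the work, as an engineer would, in place of code of your own. Each camera call takes 0.05 s, during which the arm holds its last target.

## Working session

There is one attempt and no reset: what is moved stays moved. The work goes in short steps, Python scripts to look and compute and a shell command to move; the robot and the scene stay as the last step left them, time stands still between calls to the robot, and variables do not carry over. Pictures are saved under pics/ and viewed, and the job is handed in when it is done.

```bash
ls; mkdir -p pics; python3 - <<'E'
from rig import env
import cv2
for n in ("scene","top","wrist"):
    d=env.get_image(n); cv2.imwrite(f"pics/{n}0.png",d["frame"][:,:,::-1])
    print(n,d["mtx"].tolist(),d["rvec"],d["tvec"])
print(env.observe())
E
```

```text
pics
scene [[479.7744716655799, 0.0, 307.7399126717855], [0.0, 479.7744716655799, 202.80508897911074], [0.0, 0.0, 1.0]] [ 2.02146192 -0.88758923  0.46516777] [-0.47318096  0.24657169  0.92744783]
top [[431.884469784094, 0.0, 323.0131989404675], [0.0, 431.884469784094, 202.97219217091], [0.0, 0.0, 1.0]] [ 2.24368107 -2.17713538  0.07839518] [-0.22531411  0.48191118  1.21254696]
wrist [[300.1836577467334, 0.0, 319.91257392107764], [0.0, 300.1836577467334, 198.87928387998593], [0.0, 0.0, 1.0]] [-2.38828198 -1.57385013 -0.25600318] [-0.54910349 -0.04284511  0.38174602]
{'time_s': 0.15, 'q': array([ 5.43571382e+01,  2.18318381e+01,  7.43733611e+01, -3.83013711e-04,
        8.38587696e+01, -1.23364929e+01]), 'qvel': array([ 0.00698061, -0.15266938, -0.14629277,  0.10483826, -0.01052951,
       -0.0223705 ]), 'joint_efforts': array([ 2.58126907e-03, -4.48626673e+01, -2.31342816e+01, -1.40357438e-04,
        3.81556019e-03,  3.13933788e-05]), 'position': array([0.2174764 , 0.50492203, 0.23086463]), 'tool_rot': array([[ 3.95646579e-01, -6.45197382e-04, -9.18402618e-01],
       [ 9.18402195e-01, -9.11185079e-04,  3.95647037e-01],
       [-1.09210519e-03, -9.99999377e-01,  2.32043432e-04]]), 'ft_force': array([ 0.06268595, -0.32580761, -0.93901322]), 'wrist_torque': array([0.02788785, 0.00155045, 0.03991746]), 'grip_width': 0.08561351733788787}
```

View pics/scene0.png

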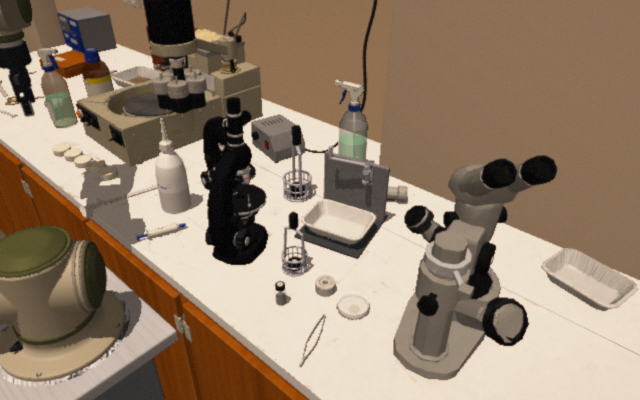

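View pics/top0.png

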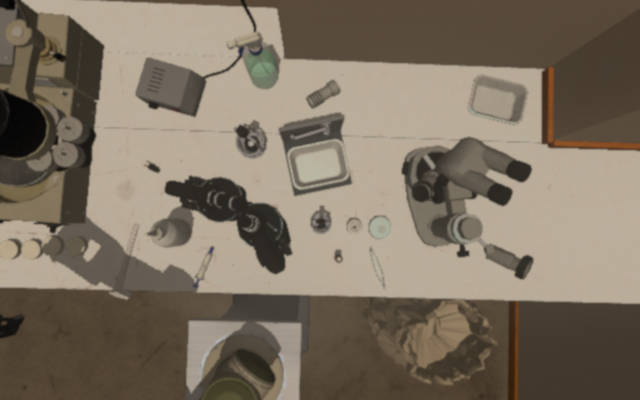

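View pics/wrist0.png

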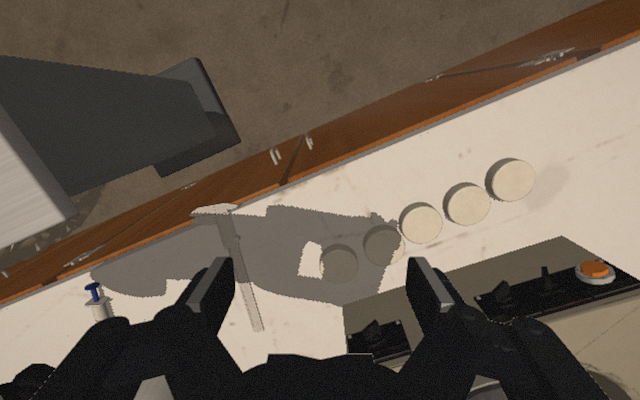

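```bash
cat > h.py <<'E'
import numpy as np, cv2
from rig import env
def cam(n): return env.get_image(n)
def P(d):
    R=cv2.Rodrigues(np.array(d["rvec"],float))[0]; return np.array(d["mtx"]),R,np.array(d["tvec"],float).ravel()
def ray(d,u,v):
    K,R,t=P(d); c=-R.T@t; r=R.T@np.linalg.solve(K,[u,v,1.]); return c,r/np.linalg.norm(r)
def onz(d,u,v,z):
    c,r=ray(d,u,v); return c+r*(z-c[2])/r[2]
def tri(*obs):
    A=np.zeros((3,3));b=np.zeros(3);L=[]
    for d,u,v in obs:
        c,r=ray(d,u,v);M=np.eye(3)-np.outer(r,r);A+=M;b+=M@c;L.append((c,M))
    x=np.linalg.solve(A,b); return x,[round(1000*np.linalg.norm(M@(x-c)),1) for c,M in L]
def proj(d,p):
    K,R,t=P(d); q=K@(R@np.array(p)+t); return q[:2]/q[2]
def crop(d,x0,y0,x1,y1,s,f):
    im=cv2.resize(d["frame"][y0:y1,x0:x1,::-1],None,fx=s,fy=s,interpolation=cv2.INTER_CUBIC)
    for x in range((x0+9)//10*10,x1,10):
        cv2.line(im,((x-x0)*s,0),((x-x0)*s,6 if x%50 else 16),(0,0,255),1)
        if x%20==0: cv2.putText(im,str(x),((x-x0)*s,26),0,.4,(0,0,255),1)
    for y in range((y0+9)//10*10,y1,10):
        cv2.line(im,(0,(y-y0)*s),(6 if y%50 else 16,(y-y0)*s),(0,0,255),1)
        if y%20==0: cv2.putText(im,str(y),(10,(y-y0)*s+4),0,.4,(0,0,255),1)
    cv2.imwrite(f,im)
E
python3 - <<'E'
from h import *
s=cam("scene");t=cam("top")
crop(s,260,110,400,290,3,"pics/s1.png"); crop(s,270,120,400,220,6,"pics/s1b.png")
crop(t,230,100,410,280,3,"pics/t1.png"); 
print(ray(s,320,200)[0],ray(t,320,200)[0])
E
```

```text
[-0.13890034 -0.77455533  0.7250021 ] [ 0.43218541 -0.18045777  1.23851755]
```

View pics/s1.png

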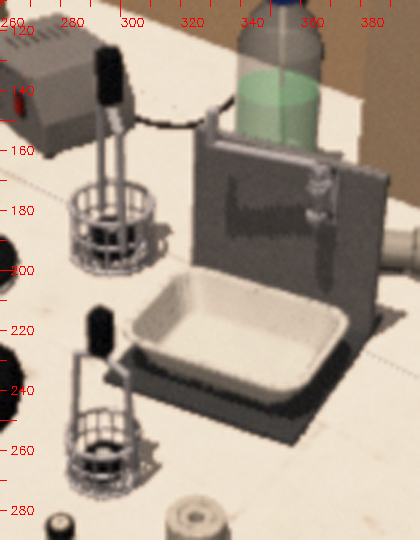

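View pics/s1b.png

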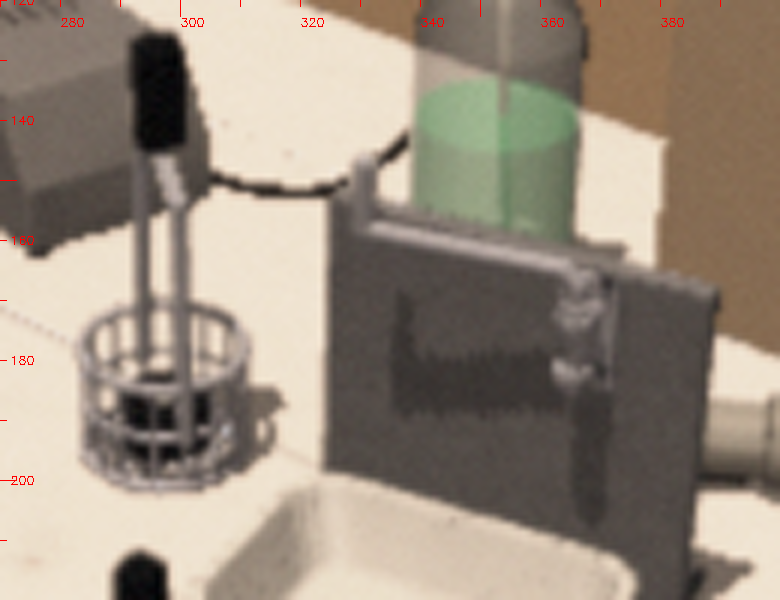

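View pics/t1.png

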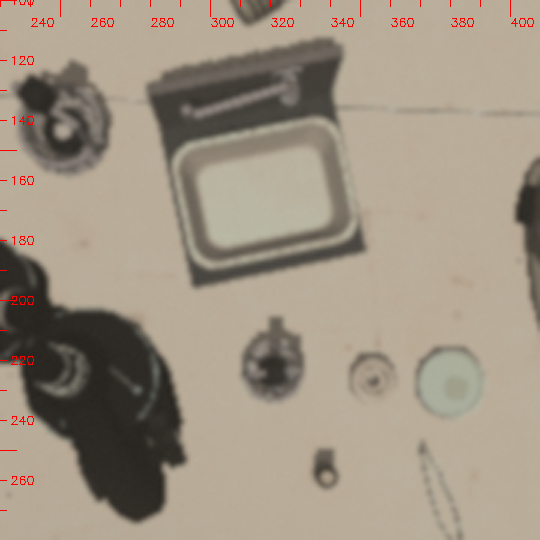

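```bash
python3 - <<'E'
from h import *
s=cam("scene");t=cam("top")
print("tip z.199",onz(t,288,136.5,.199),onz(s,329,148,.199),tri((t,288,136.5),(s,329,148)))
print("pivot",onz(t,323,129.5,.165), onz(s,365,165,.17))
print("foot z.008",[onz(t,*p,.008)[:2].round(4) for p in ((294,194.5),(350.5,183))])
print("panel z.16",[onz(t,*p,.16)[:2].round(4) for p in ((280,128),(343.5,113.5))])
print("B rim z.042",onz(t,320,221,.042),[onz(t,*p,.042)[:2].round(4) for p in ((310.5,221),(330.5,221))],"A",[onz(t,*p,.042)[:2].round(4) for p in ((236,142),(264.5,142))])
print("B grip top scene z.15",onz(s,293,213,.15),"B base",onz(s,294,270,0.0))
for z in (0,.05,.1,.15): print(proj(t,[.36,-.19,z]))
crop(t,300,195,345,245,12,"pics/t2.png");crop(s,270,205,320,280,8,"pics/s2.png")
E
```

```text
tip z.199 [ 0.63844578 -0.11658872  0.199     ] [ 0.62738112 -0.13349379  0.199     ] (array([ 0.64247872, -0.11766341,  0.1872759 ]), [np.float64(2.5), np.float64(2.5)])
pivot [ 0.66592487 -0.20149571  0.165     ] [ 0.66202578 -0.21450126  0.17      ]
foot z.008 [array([ 0.5104, -0.1274]), array([ 0.5484, -0.2879])]
panel z.16 [array([ 0.667 , -0.0934]), array([ 0.7096, -0.2522])]
B rim z.042 [ 0.43698399 -0.20314446  0.042     ] [array([ 0.4362, -0.1769]), array([ 0.4378, -0.2322])] A [array([0.6492, 0.0366]), array([ 0.6519, -0.0422])]
B grip top scene z.15 [ 0.43163468 -0.20488067  0.15      ] B base [ 0.42527345 -0.20992667  0.        ]
[314.31747421 247.87463093]
[314.42562789 248.94522543]
[314.54330687 250.11010927]
[314.67182749 251.38231259]
```

View pics/t2.png

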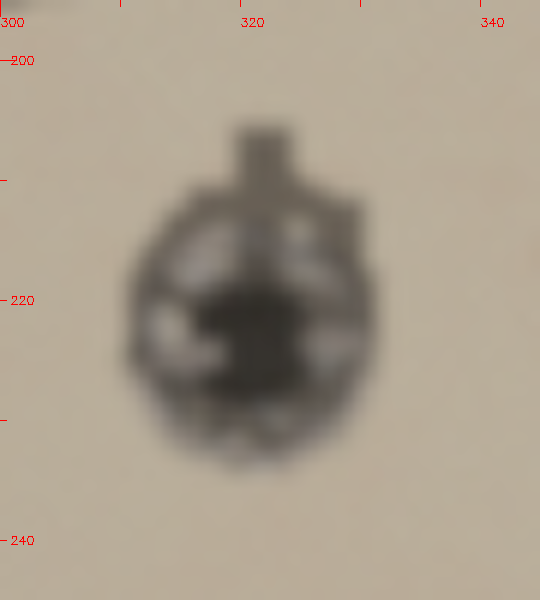

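View pics/s2.png

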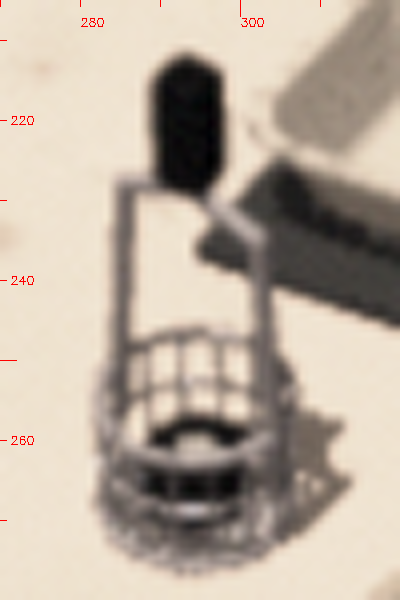

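```bash
python3 - <<'E'
from h import *
s=cam("scene");t=cam("top")
print("mic",tri((s,234,100),(t,176,187)),tri((s,213,122),(t,210,187)))
for z in (0,.15,.3): print(z,onz(t,176,187,z),onz(t,290,250,z),onz(t,270,270,z))
print("shoulders z.1",onz(s,285,228,.1),onz(s,302,235,.1))
print("top corners of grip", onz(s,289,213,.15),onz(s,297,213,.15))
E
```

```text
mic (array([0.51788115, 0.1022358 , 0.28832796]), [np.float64(23.3), np.float64(23.3)]) (array([0.48627227, 0.06964882, 0.24997107]), [np.float64(25.3), np.float64(25.3)])
0 [0.52180739 0.2093867  0.        ] [ 0.35202299 -0.1208728   0.        ] [ 0.293841   -0.06600291  0.        ]
0.15 [0.51095304 0.16217165 0.15      ] [ 0.36173167 -0.12808929  0.15      ] [ 0.31059624 -0.07986482  0.15      ]
0.3 [0.5000987 0.1149566 0.3      ] [ 0.37144034 -0.13530577  0.3       ] [ 0.32735148 -0.09372674  0.3       ]
shoulders z.1 [ 0.42986625 -0.18126718  0.1       ] [ 0.43682163 -0.22482344  0.1       ]
top corners of grip [ 0.42606552 -0.19879104  0.15      ] [ 0.43720339 -0.21096979  0.15      ]
```

```bash
python3 - <<'E'
from h import *
w=cam("wrist");o=env.observe()
c,r=ray(w,320,200);T=np.array(o["tool_rot"])
print("cam in tool",T.T@(c-o["position"]),"axis",T.T@r)
E
python3 -m inch '[[[1,0,0,6,0,0,0],[1,0,0,12,0,0,0],[1,0,0,18,0,0,0],[1,0,0,22,0,0,0],[1,2,-5,22,0,0,4],[1,4,-10,22,0,0,8],[1,6,-15,22,0,0,12],[1,8,-20,22,0,0,16],[1,10,-25,22,0,0,20],[1,12,-30,22,0,0,24],[1,13,-35,22,0,0,28],[1,14,-40,22,0,0,32],[1,15,-45,22,0,0,34],[1,16,-50,22,0,0,37],[1,17,-55,22,0,0,37],[1,17,-60,22,0,0,37],[1,17,-65,22,0,0,37],[1,17,-70,22,0,0,37],[1,17,-72,22,0,0,37],[1,17,-72,22,0,0,37]]]'
```

```text
cam in tool [-0.00071043 -0.1444417   0.08133954] axis [ 0.00129733  0.94690165 -0.32152074]
time_s: 3.0
position: [0.3876, -0.2154, 0.451]
tool_rot: [[-0.235, -0.001, -0.972], [0.972, 0.001, -0.235], [0.001, -1.0, 0.0]]
ft_force: [-0.3, 0.2, -0.3]
grip_width: 0.0853
```

```bash
python3 - <<'E'
from h import *
w=cam("wrist")
cv2.imwrite("pics/w1.png",w["frame"][:,:,::-1])
print(proj(w,[.433,-.203,.15]),proj(w,[.433,-.203,.0]),proj(w,[.64,-.117,.199]))
E
```

```text
[320.87518925 186.19918454] [320.51445749 165.51695749] [342.19588103 325.71745021]
```

View pics/w1.png

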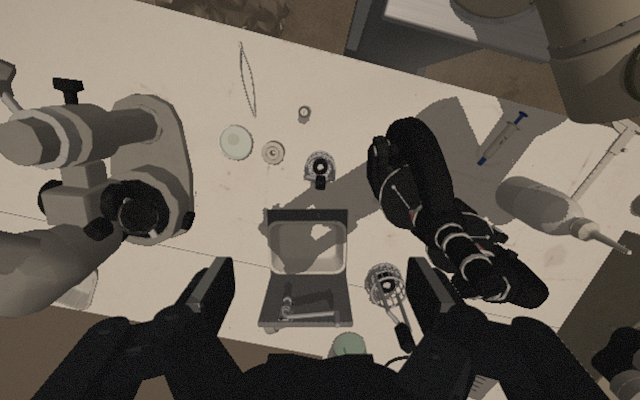

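```bash
python3 - <<'E'
from h import *
w=cam("wrist")
crop(w,250,200,360,335,6,"pics/w1b.png");crop(w,295,140,345,200,10,"pics/w1c.png")
E
```

```text
(no output)
```

View pics/w1b.png

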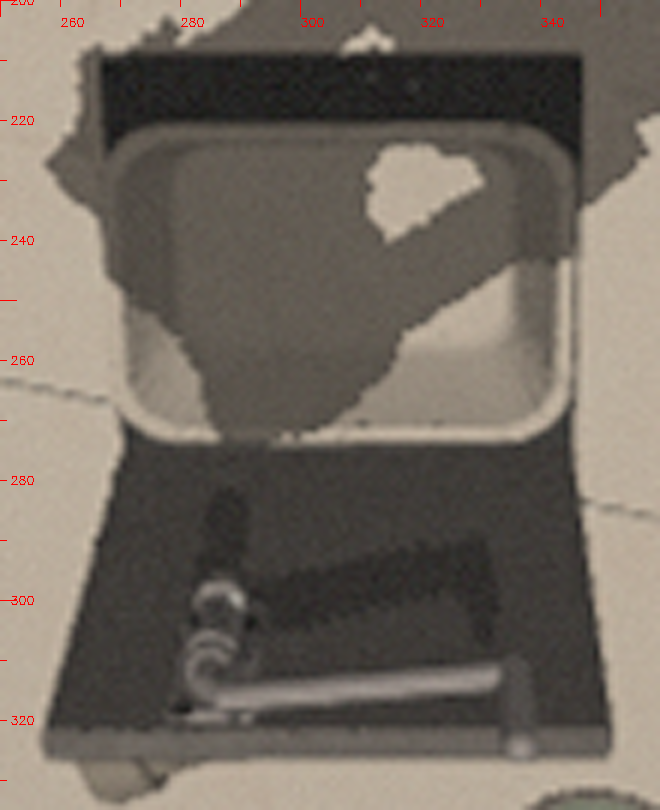

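View pics/w1c.png

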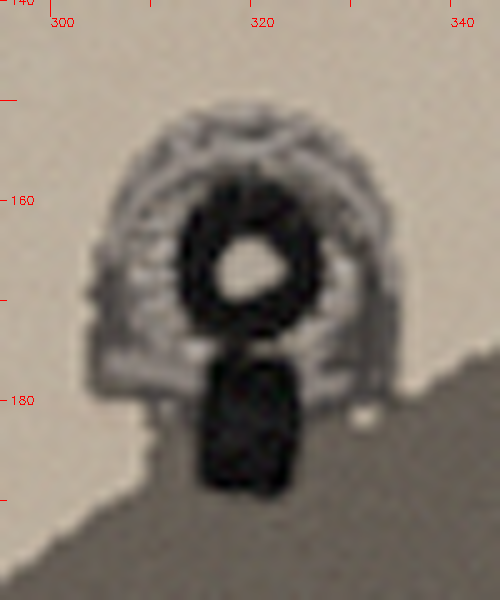

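```bash
python3 - <<'E'
from h import *
s=cam("scene");t=cam("top");w=cam("wrist")
print("tip",tri((w,334.5,324),(s,329,147)), tri((w,334.5,324),(t,288,137),(s,329,147)),onz(w,334.5,324,.197))
print("arm tip end",onz(w,333,313,.165),onz(t,288,137.5,.165)," pivot",onz(w,284,313,.17),onz(w,285,316.5,.165))
print("foot",[onz(w,*p,.008)[:2].round(4) for p in ((267,209.5),(344.5,209.5))])
print("panel",[onz(w,*p,.16)[:2].round(4) for p in ((258,322),(350,322))])
print("grip top", tri((w,319,189),(s,293,212.5)), onz(w,319,185,.15),onz(w,319,185,.155))
print("shoulders .1",onz(w,304.5,178,.1),onz(w,334,178,.1))
print("rim/base",onz(w,319,165.5,.01))
crop(s,315,135,375,190,10,"pics/s3.png")
E
```

```text
tip (array([ 0.64048947, -0.12550867,  0.19539379]), [np.float64(2.8), np.float64(2.8)]) (array([ 0.64116443, -0.12156537,  0.19343148]), [np.float64(5.8), np.float64(6.0), np.float64(1.2)]) [ 0.64232799 -0.12691942  0.197     ]
arm tip end [ 0.64702582 -0.12684896  0.165     ] [ 0.64267248 -0.11458332  0.165     ]  pivot [ 0.66325332 -0.20983952  0.17      ] [ 0.67424812 -0.20636367  0.165     ]
foot [array([ 0.5498, -0.2883]), array([ 0.511 , -0.1308])]
panel [array([ 0.7016, -0.2503]), array([ 0.6625, -0.0913])]
grip top (array([ 0.43780982, -0.20168499,  0.14715185]), [np.float64(2.1), np.float64(2.1)]) [ 0.43250072 -0.20466034  0.15      ] [ 0.43110846 -0.20498856  0.155     ]
shoulders .1 [ 0.44030348 -0.22833135  0.1       ] [ 0.4282615 -0.1795126  0.1      ]
rim/base [ 0.43240103 -0.20507248  0.01      ]
```

View pics/s3.png

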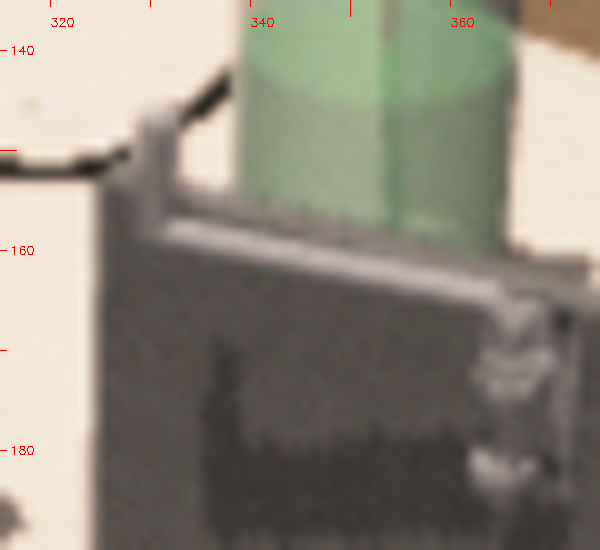

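```bash
python3 -m inch '[[[1,5.5,1,0,0,0,0],[1,11,2,-1,0,0,0],[1,16.5,3,-3,0,0,0],[1,22,3.5,-5,0,0,0],[1,22,3.5,-5,0,0,0],[1,22,3.5,-5,0,0,0]]]'
python3 - <<'E'
from h import *
w=cam("wrist")
cv2.imwrite("pics/w2.png",w["frame"][:,:,::-1]);crop(w,230,130,400,270,4,"pics/w2b.png")
E
```

```text
time_s: 4.0
position: [0.6074, -0.1792, 0.4021]
tool_rot: [[-0.238, 0.001, -0.971], [0.971, -0.001, -0.238], [-0.001, -1.0, -0.001]]
ft_force: [-0.6, 0.5, 0.3]
grip_width: 0.0853
```

View pics/w2.png

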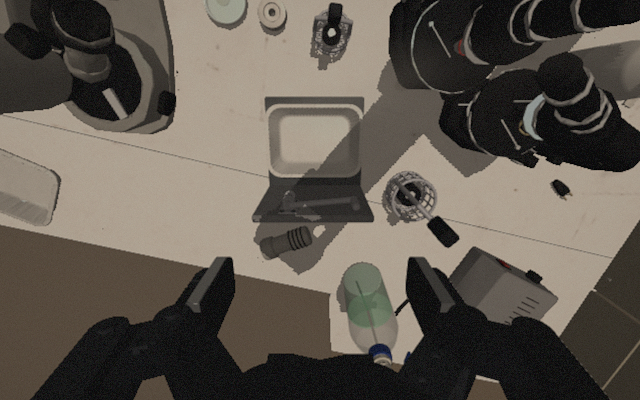

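View pics/w2b.png

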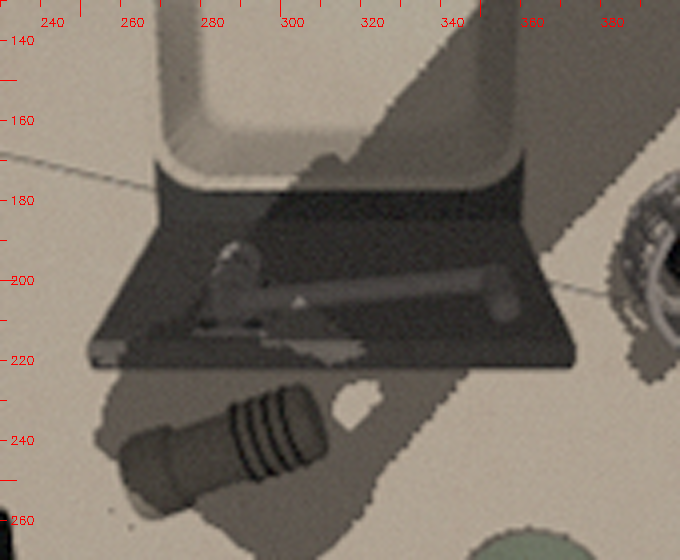

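```bash
python3 - <<'E'
from h import *
s=cam("scene");w=cam("wrist")
a,b=onz(w,251.5,221,.16),onz(w,371.5,221,.16); print("panel rear",a,b,np.linalg.norm(a-b))
a,b=onz(w,252,214.5,.16),onz(w,371.5,214.5,.16); print("panel front",a,b,np.linalg.norm(a-b),np.degrees(np.arctan2(-(b-a)[0],(b-a)[1])))
print("tip",tri((w,353,205),(s,330,146.5)),onz(w,353,205,.197)); T=onz(w,353,205,.197)
d=(b-a)/np.linalg.norm(b-a); n=np.array([d[1],-d[0],0]); m=(a+b)/2
pv=m-d*.035-n*.016
print("pivot calc",pv,"arm pix",onz(w,287,204,.165),"r",np.linalg.norm((T-pv)[:2]),"stop tip",pv-n*.09,"d",d)
v=(T-pv)[:2]; print("joint deg",np.degrees(np.arctan2(v@(-n[:2]),v@d[:2])))
E
```

```text
panel rear [ 0.70909771 -0.25409409  0.16      ] [ 0.66911927 -0.09111624  0.16      ] 0.16780957560028759
panel front [ 0.69927152 -0.25504913  0.16      ] [ 0.65976154 -0.09396095  0.16      ] 0.16586271785978496 13.7808563095547
tip (array([ 0.63929974, -0.12873618,  0.19675253]), [np.float64(1.7), np.float64(1.7)]) [ 0.64041129 -0.13005197  0.197     ]
pivot calc [ 0.67231442 -0.21230887  0.16      ] arm pix [ 0.67065546 -0.21085775  0.165     ] r 0.08822701919022356 stop tip [ 0.58490517 -0.23374768  0.16      ] d [-0.23820897  0.97121392  0.        ]
joint deg 7.4178024287124735
```

```bash
python3 -m inch '[[[1,3.3,4.9,-3,0,0,0],[1,3.3,4.9,-8,0,0,0],[1,3.3,4.9,-13,0,0,0],[1,3.3,4.9,-16,0,0,0],[1,3.3,4.9,-16,0,0,0]]]'
python3 - <<'E'
from h import *
w=cam("wrist");print(env.observe()["position"])
cv2.imwrite("pics/w3.png",w["frame"][:,:,::-1]);crop(w,240,180,400,320,4,"pics/w3b.png")
print(proj(w,[.640,-.130,.197]))
E
```

```text
time_s: 4.78
position: [0.6395, -0.1309, 0.2407]
tool_rot: [[-0.236, -0.003, -0.972], [0.972, 0.001, -0.236], [0.002, -1.0, 0.002]]
ft_force: [-0.3, -0.2, 0.7]
grip_width: 0.0853
[ 0.64029035 -0.13118455  0.24275935]
[321.96006728 225.95518906]
```

View pics/w3.png

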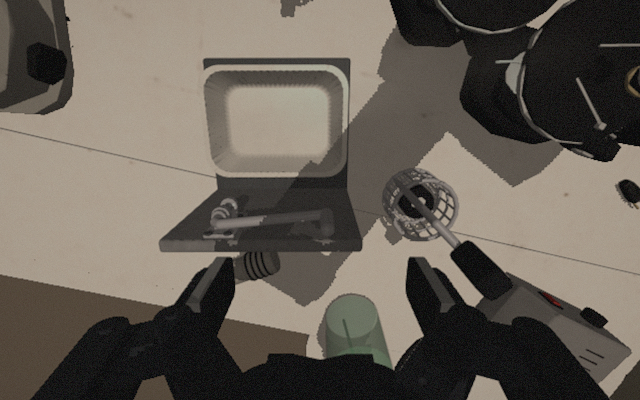

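View pics/w3b.png

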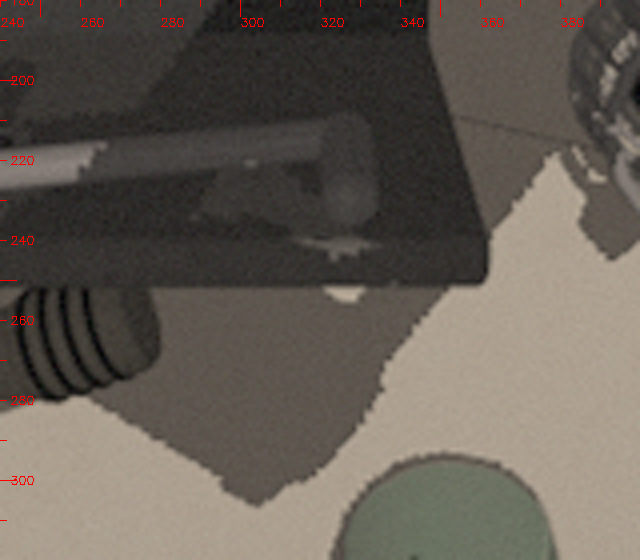

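```bash
python3 - <<'E'
from h import *
w=cam("wrist");s=cam("scene")
print(onz(w,326,228.5,.196),"A grip",tri((w,487,291),(s,296,128)))
a,b=onz(w,160,242,.16),onz(w,361,242,.16);print(a,b,np.linalg.norm(a-b))
E
```

```text
[ 0.64345678 -0.12679361  0.196     ] A grip (array([0.66741091, 0.00990426, 0.18945294]), [np.float64(1.6), np.float64(1.6)])
[ 0.70405798 -0.2544488   0.16      ] [ 0.66405299 -0.09061127  0.16      ] 0.16865092948965116
```

```bash
python3 -m inch '[[[0.2,0.2,0.3,0,0,0,0],[0.2,0.2,0.3,-3,0,0,0],[0.2,0.2,0.3,-5,0,0,0],[0.2,0.2,0.3,-6.4,0,0,0],[0.2,0.2,0.3,-6.4,0,0,0],[-1,0.2,0.3,-6.4,0,0,0],[-1,0.2,0.3,-6.4,0,0,0],[-1,0.2,0.3,-6.4,0,0,0],[-1,0.2,0.3,-6.4,0,0,0],[-1,0.2,0.3,-6.4,0,0,0]]]' 30
python3 - <<'E'
from h import *
w=cam("wrist");print(env.observe()["position"])
cv2.imwrite("pics/w4.png",w["frame"][:,:,::-1])
E
```

```text
time_s: 6.18
position: [0.6421, -0.1252, 0.1783]
tool_rot: [[-0.238, -0.001, -0.971], [0.971, 0.004, -0.238], [0.004, -1.0, -0.0]]
ft_force: [-4.5, 11.2, 4.5]
grip_width: 0.0083
[ 0.64210885 -0.12525036  0.17824861]
```

View pics/w4.png

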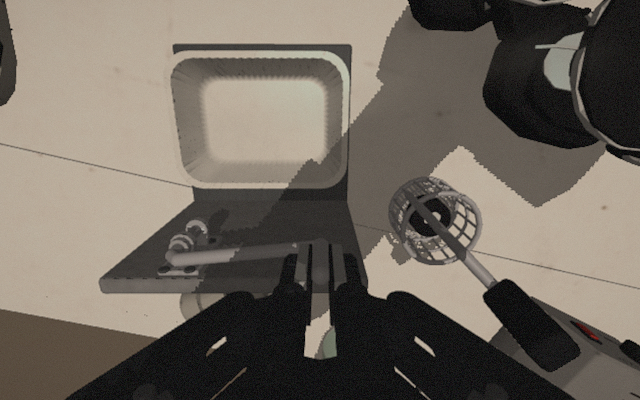

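```bash
python3 - <<'E'
from h import *
w=cam("wrist")
crop(w,260,220,380,340,6,"pics/w4b.png")
o=env.observe();p=np.array(o["position"]);T=np.array(o["tool_rot"])
for k in (-.011,0,.011): print(k,[proj(w,p+T@np.array([sx*.005,-h,k])).round(0) for h in (0,.019) for sx in(-1,1)])
E
```

```text
-0.011 [array([312., 275.]), array([330., 275.]), array([311., 296.]), array([331., 296.])]
0 [array([312., 257.]), array([330., 257.]), array([311., 277.]), array([332., 277.])]
0.011 [array([312., 239.]), array([331., 239.]), array([311., 257.]), array([332., 257.])]
```

View pics/w4b.png

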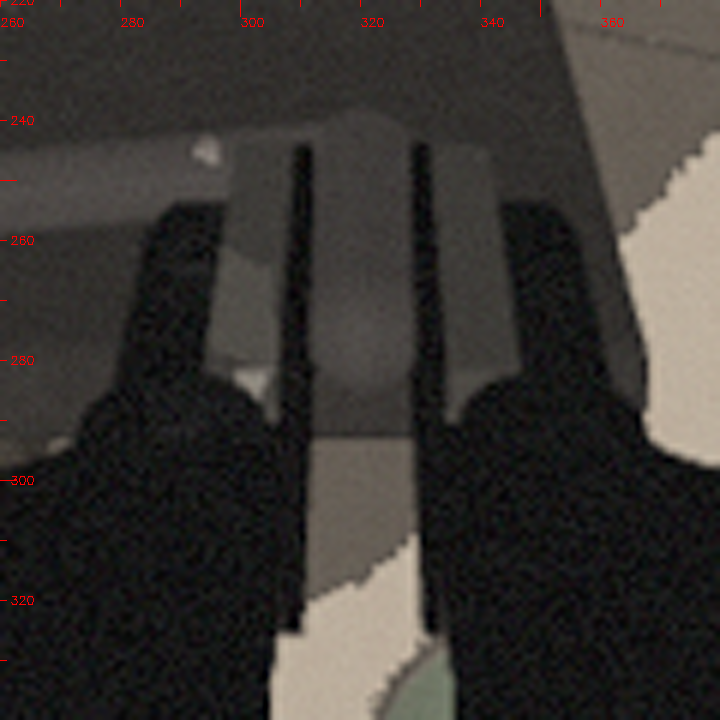

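```bash
python3 - <<'E'
import numpy as np
d=np.array([-.2382,.9712]);m=-np.array([.9712,.2382]);th=np.radians([5.5,12,20,28,36,44,52,60,68,75,82,87,90])
p=.0905*(np.outer(np.cos(th),d)+np.outer(np.sin(th),m));print((100*(p-p[0])).round(1).tolist())
E
```

```text
[[0.0, 0.0], [-0.9, -0.4], [-2.0, -1.0], [-3.0, -1.8], [-3.9, -2.7], [-4.7, -3.7], [-5.3, -4.8], [-5.7, -6.0], [-6.0, -7.2], [-6.1, -8.3], [-6.0, -9.5], [-5.9, -10.2], [-5.8, -10.7]]
```

```bash
python3 -m inch '[[[-1,-0.9,-0.4,0,0,0,0],[-1,-2,-1,0,0,0,0],[-1,-3,-1.8,0,0,0,0],[-1,-3.9,-2.7,0,0,0,0],[-1,-4.7,-3.7,0,0,0,0],[-1,-5.3,-4.8,0,0,0,0],[-1,-5.7,-6,0,0,0,0],[-1,-6,-7.2,0,0,0,0],[-1,-6.1,-8.3,0,0,0,0],[-1,-6,-9.5,0,0,0,0],[-1,-5.9,-10.2,0,0,0,0],[-1,-5.9,-10.4,0,0,0,0],[-1,-5.9,-10.4,0,0,0,0]]]'
python3 - <<'E'
from h import *
w=cam("wrist")
cv2.imwrite("pics/w5.png",w["frame"][:,:,::-1])
E
```

```text
time_s: 7.9
position: [0.5838, -0.2316, 0.1781]
tool_rot: [[-0.237, 0.001, -0.972], [0.972, -0.0, -0.237], [-0.0, -1.0, -0.001]]
ft_force: [-2.2, 2.5, 4.8]
grip_width: 0.0087
```

View pics/w5.png

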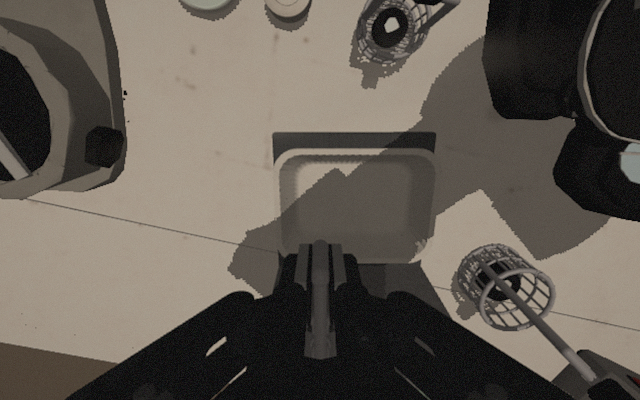

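```bash
python3 -m inch '[[[-1,0.1,-0.3,0,0,0,0],[-1,0.1,-0.6,0,0,0,0],[-1,0.1,-0.6,0,0,0,0]]]'
```

```text
time_s: 8.32
position: [0.5838, -0.2323, 0.1778]
tool_rot: [[-0.24, -0.003, -0.971], [0.971, 0.01, -0.24], [0.01, -1.0, 0.001]]
ft_force: [-7.8, 23.5, 11.1]
grip_width: 0.0086
```

```bash
python3 -m inch '[[[-1,-0.1,0.5,0,0,0,0],[0.2,-0.1,0.5,0,0,0,0],[0.2,-0.1,0.5,0,0,0,0],[0.2,-0.1,0.5,0,0,0,0],[0.2,-0.1,0.5,4,0,0,0],[0.2,-0.1,0.5,10,0,0,0],[0.2,-0.1,0.5,16,0,0,0],[0.2,-3,0,20,0,0,0],[0.2,-3,0,20,0,0,0],[0.2,-3,0,20,0,0,0]]]'
python3 - <<'E'
from h import *
w=cam("wrist")
cv2.imwrite("pics/w6.png",w["frame"][:,:,::-1]);crop(w,250,90,410,270,4,"pics/w6b.png")
E
```

```text
time_s: 9.57
position: [0.5546, -0.238, 0.3762]
tool_rot: [[-0.236, -0.001, -0.972], [0.972, 0.001, -0.236], [0.001, -1.0, 0.001]]
ft_force: [-0.5, -0.9, -1.0]
grip_width: 0.0512
```

View pics/w6.png

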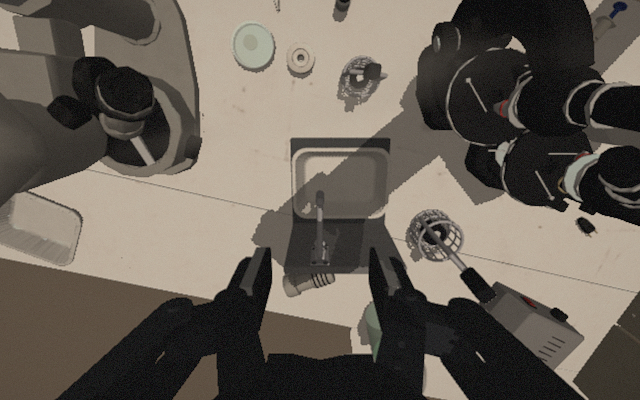

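View pics/w6b.png

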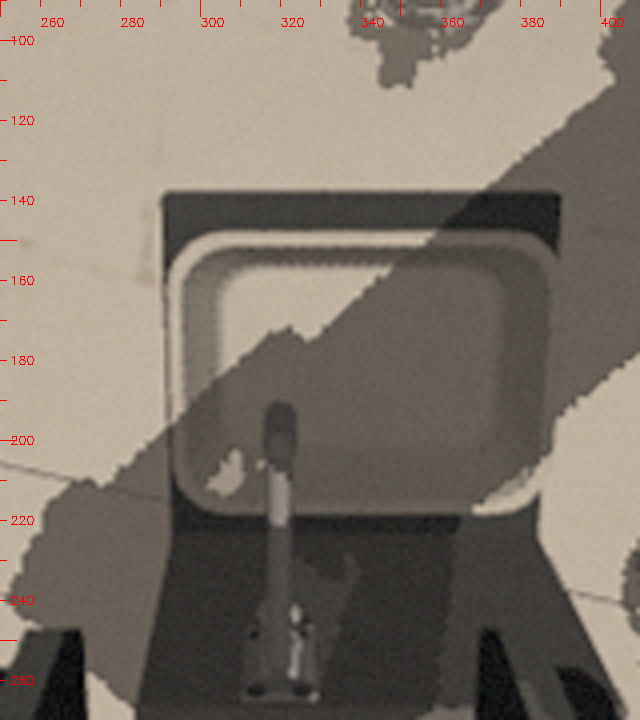

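```bash
python3 -m inch '[[[0.2,-5,1,0,0,0,0],[0.2,-10,2,0,0,0,0],[0.2,-15,2.8,-2,0,0,0],[0.2,-16,2.8,-5,0,0,0],[0.2,-16,2.8,-5,0,0,0],[0.2,-16,2.8,-5,0,0,0]]]'
python3 - <<'E'
from h import *
w=cam("wrist")
cv2.imwrite("pics/w7.png",w["frame"][:,:,::-1]);crop(w,280,120,370,240,6,"pics/w7b.png")
E
```

```text
time_s: 10.38
position: [0.3955, -0.2103, 0.3277]
tool_rot: [[-0.237, 0.0, -0.972], [0.972, 0.0, -0.237], [-0.0, -1.0, -0.0]]
ft_force: [0.1, -0.6, 0.2]
grip_width: 0.0511
```

View pics/w7.png

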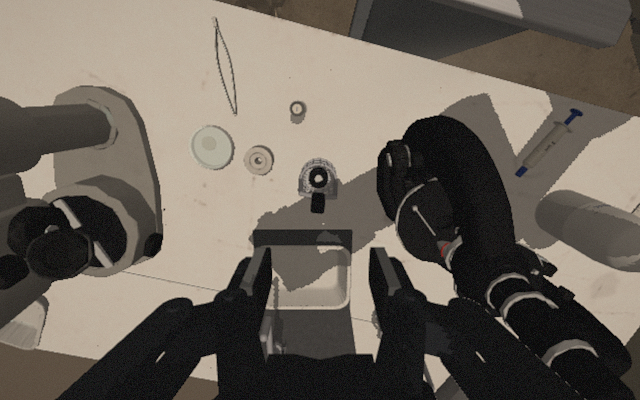

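View pics/w7b.png

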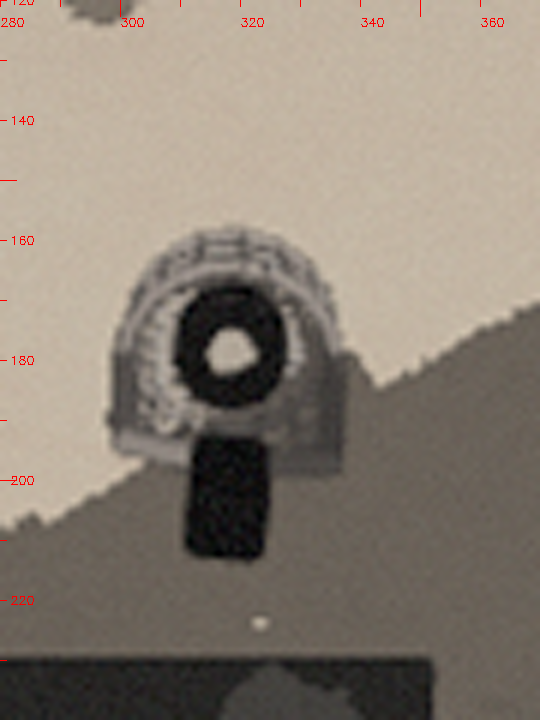

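```bash
python3 - <<'E'
from h import *
w=cam("wrist");s=cam("scene")
print(tri((w,316,207),(s,293,215)),onz(w,316,207,.15), "far edge",tri((w,316,213),(s,293,212)))
a,b=onz(w,300,194,.1),onz(w,336,198,.1);print(a,b,(a+b)/2,np.degrees(np.arctan2(-(b-a)[0],(b-a)[1])))
print("base",onz(w,318,178,.012))
p=np.array([.4325,-.204,.15]);print(proj(w,p),proj(s,p),proj(s,p-[0,0,.15]))
E
```

```text
(array([ 0.43260272, -0.20556601,  0.145276  ]), [np.float64(1.3), np.float64(1.3)]) [ 0.43208824 -0.20662537  0.15      ] far edge (array([ 0.43665859, -0.20354038,  0.15039685]), [np.float64(2.7), np.float64(2.7)])
[ 0.43751674 -0.22735427  0.1       ] [ 0.4316576  -0.18044949  0.1       ] [ 0.43458717 -0.20390188  0.1       ] 7.120265835099407
base [ 0.43350152 -0.20473553  0.012     ]
[318.14586526 207.84156502] [292.98566794 212.65299274] [294.34007995 267.17125498]
```

```bash
python3 -m inch '[[[0.2,2,0.3,-3,0,0,-3],[0.2,3.7,0.5,-7,0,0,-6],[0.2,3.7,0.5,-12,0,0,-6],[0.2,3.7,0.5,-12.5,0,0,-6],[0.2,3.7,0.5,-12.5,0,0,-6]]]'
python3 - <<'E'
from h import *
w=cam("wrist");s=cam("scene");print(env.observe()["position"])
cv2.imwrite("pics/w8.png",w["frame"][:,:,::-1]);crop(s,240,150,340,290,5,"pics/s8.png")
E
```

```text
time_s: 11.15
position: [0.4323, -0.2054, 0.2038]
tool_rot: [[-0.134, 0.001, -0.991], [0.991, -0.001, -0.134], [-0.001, -1.0, -0.001]]
ft_force: [-0.0, 0.9, 0.7]
grip_width: 0.0513
[ 0.43240159 -0.20558227  0.20434117]
```

View pics/w8.png

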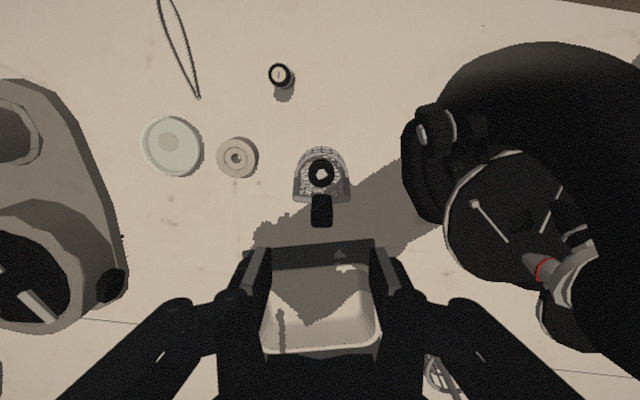

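View pics/s8.png

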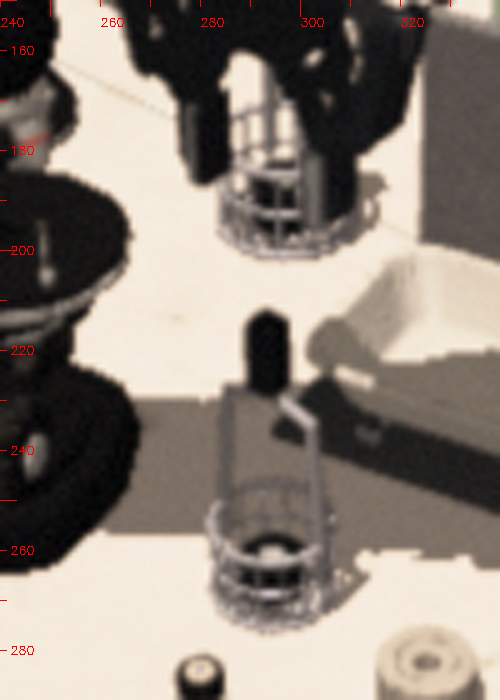

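```bash
python3 - <<'E'
from h import *
w=cam("wrist");print(onz(w,321,221,.15),proj(w,[.433,-.205,.15]))
E
python3 -m inch '[[[0.2,0,0,-3,0,0,0],[0.2,0,0,-6,0,0,0],[0.2,0,0,-8.2,0,0,0],[0.2,0,0,-8.2,0,0,0]]]'
```

```text
[ 0.43423724 -0.20536055  0.15      ] [321.73507578 219.48040803]
time_s: 11.8
position: [0.4316, -0.2049, 0.1204]
tool_rot: [[-0.134, -0.001, -0.991], [0.991, 0.001, -0.134], [0.001, -1.0, 0.001]]
ft_force: [0.8, -0.1, 0.8]
grip_width: 0.0515
```

```bash
python3 -m inch '[[[-1,0.1,0,0,0,0,0],[-1,0.1,0,0,0,0,0],[-1,0.1,0,0,0,0,0],[-1,0.1,0,0,0,0,0],[-1,0.1,0,0,0,0,0],[-1,0.1,0,1,0,0,0],[-1,0.1,0,2,0,0,0],[-1,0.1,0,2,0,0,0]]]' 50
python3 - <<'E'
from h import *
w=cam("wrist");s=cam("scene");print(env.observe()["position"])
cv2.imwrite("pics/w9.png",w["frame"][:,:,::-1]);crop(s,240,150,340,290,5,"pics/s9.png")
E
```

```text
time_s: 12.8
position: [0.433, -0.2052, 0.1413]
tool_rot: [[-0.134, 0.002, -0.991], [0.991, -0.001, -0.134], [-0.002, -1.0, -0.001]]
ft_force: [0.3, 0.0, -1.5]
grip_width: 0.0151
[ 0.43256107 -0.20487999  0.14039657]
```

View pics/w9.png

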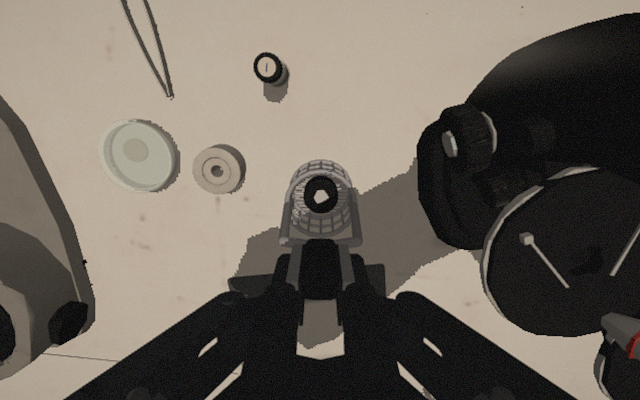

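View pics/s9.png

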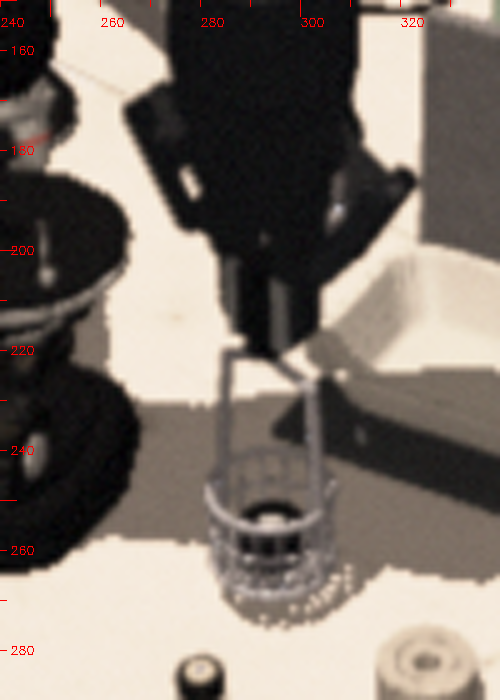

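```bash
python3 -m inch '[[[-1,0,0,2,0,0,0],[-1,0,0,4.5,0,0,1],[-1,0.5,-0.2,7,0,0,2],[-1,2,-0.8,8.5,0,0,3],[-1,4,-1.7,8.5,0,0,4],[-1,6,-2.6,8.5,0,0,5],[-1,8,-3.5,8.5,0,0,6],[-1,9,-4,8.5,0,0,6],[-1,9.2,-4.1,8.5,0,0,6],[-1,9.2,-4.1,8.5,0,0,6],[-1,9.2,-4.1,8.5,0,0,6]]]'
python3 - <<'E'
from h import *
w=cam("wrist");s=cam("scene");print(env.observe()["position"])
cv2.imwrite("pics/w10.png",w["frame"][:,:,::-1]);crop(s,270,100,400,260,4,"pics/s10.png")
E
```

```text
time_s: 14.28
position: [0.5242, -0.2457, 0.2255]
tool_rot: [[-0.237, -0.0, -0.972], [0.972, 0.0, -0.237], [0.0, -1.0, 0.0]]
ft_force: [-0.1, 0.5, -1.0]
grip_width: 0.0151
[ 0.52431046 -0.24574675  0.22554259]
```

View pics/w10.png

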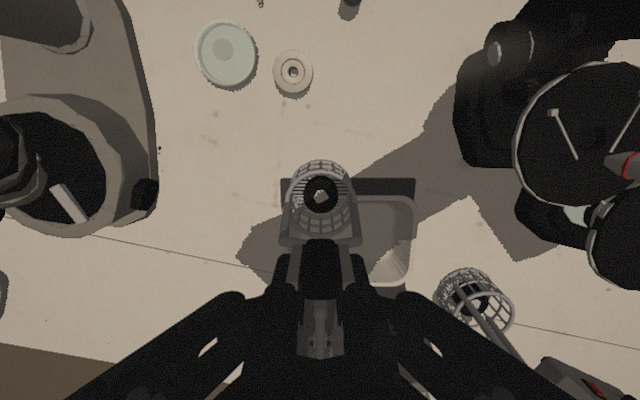

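View pics/s10.png

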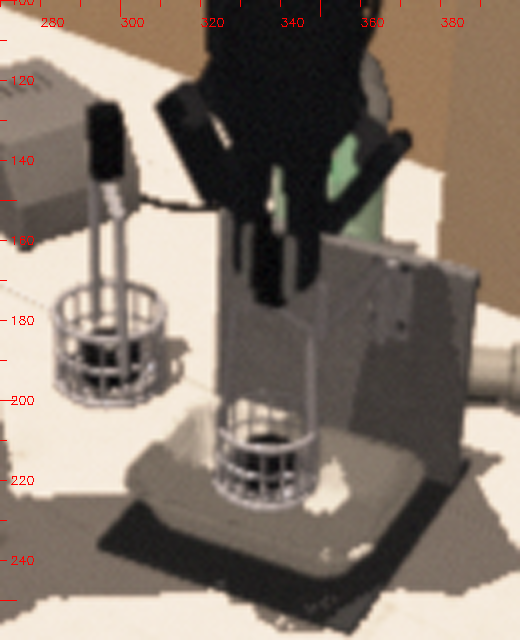

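```bash
python3 -m inch '[[[-1,2,0.5,0,0,0,0],[-1,4,1,0,0,0,0],[-1,5.5,1.35,0,0,0,0],[-1,7,1.7,0,0,0,0],[-1,7,1.7,0,0,0,0]]]'
python3 - <<'E'
from h import *
w=cam("wrist");s=cam("scene");t=cam("top")
cv2.imwrite("pics/w11.png",w["frame"][:,:,::-1]);crop(s,290,100,400,240,5,"pics/s11.png")
E
```

```text
time_s: 15.0
position: [0.5949, -0.2286, 0.225]
tool_rot: [[-0.237, -0.0, -0.971], [0.971, 0.0, -0.237], [0.0, -1.0, 0.0]]
ft_force: [-0.7, 0.9, -0.5]
grip_width: 0.015
```

View pics/w11.png

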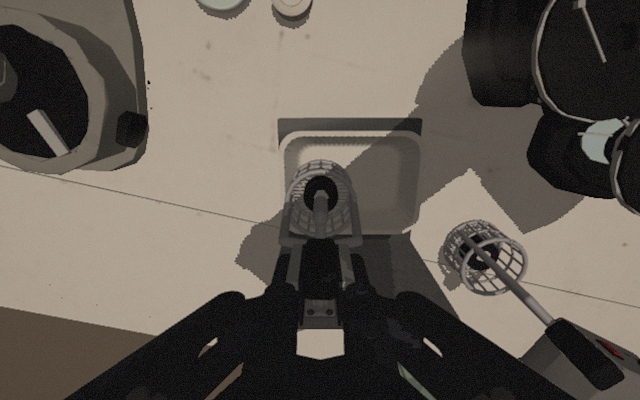

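View pics/s11.png

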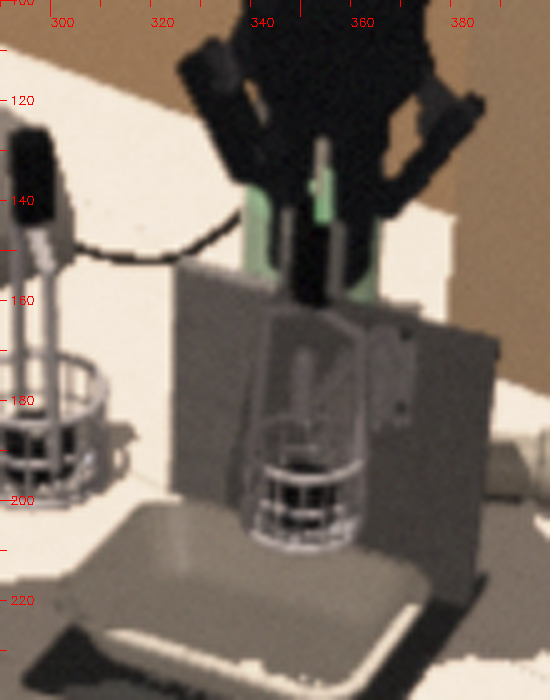

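```bash
python3 -m inch '[[[-1,1.5,0.35,0,0,0,0],[-1,2.9,0.7,0,0,0,0],[-1,2.9,0.7,0,0,0,0],[-1,2.9,0.7,-1.5,0,0,0],[-1,2.9,0.7,-3,0,0,0],[-1,2.9,0.7,-4,0,0,0],[-1,2.9,0.7,-4.2,0,0,0],[-1,2.9,0.7,-4.2,0,0,0]]]'
python3 - <<'E'
from h import *
w=cam("wrist");s=cam("scene");t=cam("top")
cv2.imwrite("pics/w12.png",w["frame"][:,:,::-1]);crop(s,290,100,400,240,5,"pics/s12.png")
E
```

```text
time_s: 16.15
position: [0.6237, -0.222, 0.1835]
tool_rot: [[-0.237, 0.0, -0.972], [0.972, -0.0, -0.237], [-0.0, -1.0, -0.0]]
ft_force: [-0.5, 0.4, -1.8]
grip_width: 0.0148
```

View pics/w12.png

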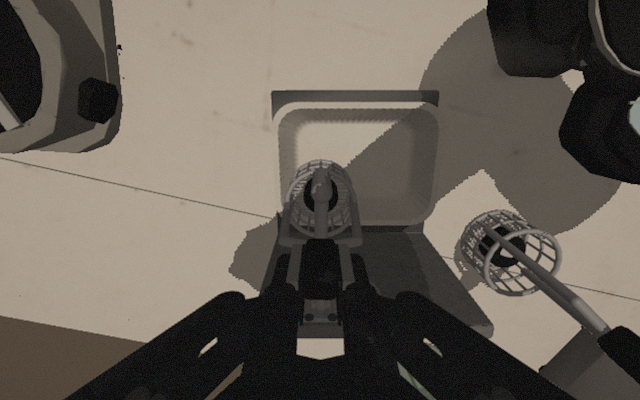

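View pics/s12.png

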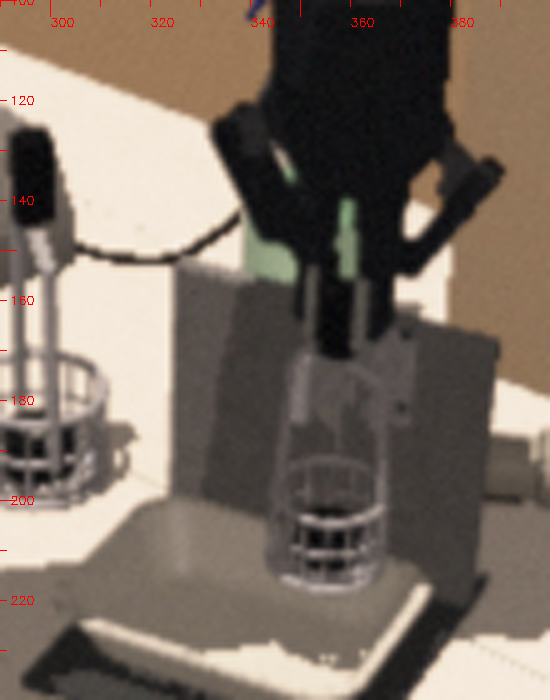

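Bail is centred on the arm (wrist column 321) and about 2 mm above it. I'll lower until the force shows contact.

```bash
python3 -m inch '[[[-1,0,0,-0.15,0,0,0],[-1,0,0,-0.3,0,0,0],[-1,0,0,-0.3,0,0,0]]]'; python3 -m inch '[[[-1,0,0,-0.15,0,0,0],[-1,0,0,-0.15,0,0,0]]]'
```

```text
time_s: 16.68
position: [0.6238, -0.222, 0.1815]
tool_rot: [[-0.237, 0.002, -0.972], [0.972, -0.001, -0.237], [-0.001, -1.0, -0.001]]
ft_force: [-1.2, 0.3, 5.7]
grip_width: 0.0148
time_s: 16.92
position: [0.624, -0.2223, 0.1812]
tool_rot: [[-0.237, 0.003, -0.972], [0.972, -0.002, -0.237], [-0.003, -1.0, -0.002]]
ft_force: [-2.8, 0.8, 10.6]
grip_width: 0.0152
```

```bash
python3 -m inch '[[[-1,0,0,0.2,0,0,0],[-0.6,0,0,0.2,0,0,0],[-0.55,0,0,0.2,0,0,0],[-0.5,0,0,0.2,0,0,0],[-0.4,0,0,0.2,0,0,0],[-0.2,0,0,0.2,0,0,0],[-0.1,0,0,0.2,0,0,0],[-0.1,0,0,0.2,0,0,0]]]' 20
python3 - <<'E'
from h import *
w=cam("wrist");s=cam("scene");t=cam("top")
cv2.imwrite("pics/w13.png",w["frame"][:,:,::-1]);crop(s,290,100,400,240,5,"pics/s13.png")
E
```

```text
time_s: 17.92
position: [0.6236, -0.2219, 0.1808]
tool_rot: [[-0.237, 0.0, -0.972], [0.972, -0.0, -0.237], [-0.0, -1.0, -0.0]]
ft_force: [0.0, -0.0, 0.4]
grip_width: 0.0384
```

View pics/w13.png

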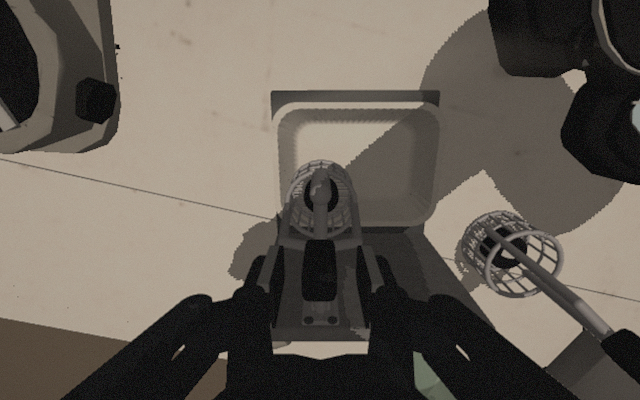

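View pics/s13.png

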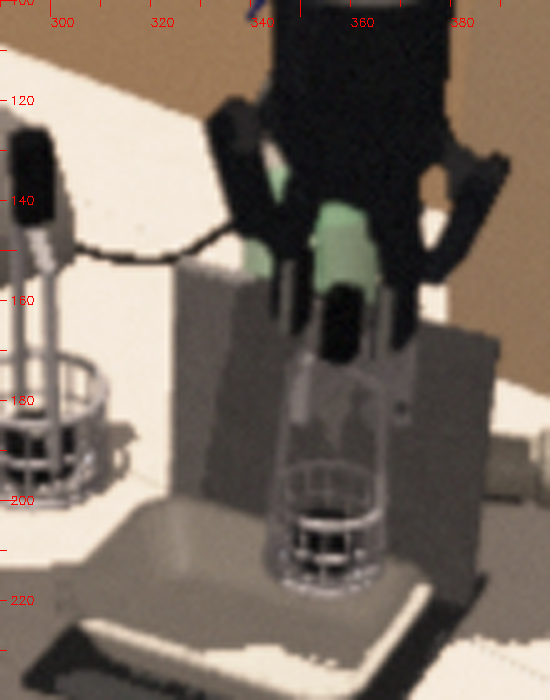

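Released, and the basket hangs free between the pads. Now straight up.

```bash
python3 -m inch '[[[0,0,0,1,0,0,0],[0,0,0,3,0,0,0],[0,0,0,6,0,0,0],[0,0,0,11,0,0,0],[0,0,0,17,0,0,0],[0,-3,-1,20,0,0,0],[0,-6,-1,20,0,0,0],[0,-6,-1,20,0,0,0],[0,-6,-1,20,0,0,0],[0,-6,-1,20,0,0,0]]]'
python3 - <<'E'
from h import *
s=cam("scene");w=cam("wrist");t=cam("top");f0=s["frame"].astype(int)
crop(s,290,100,400,240,5,"pics/s14.png");cv2.imwrite("pics/w14.png",w["frame"][:,:,::-1])
E
python3 -m inch '[[[0,0,0,0,0,0,0],[0,0,0,0,0,0,0],[0,0,0,0,0,0,0]]]'
python3 - <<'E'
from h import *
s=cam("scene");crop(s,290,100,400,240,5,"pics/s15.png")
a=cv2.imread("pics/s14.png").astype(int);b=cv2.imread("pics/s15.png").astype(int);print(np.abs(a-b).mean(), np.abs(a-b)[300:600].mean())
E
```

```text
time_s: 19.32
position: [0.5643, -0.2318, 0.3803]
tool_rot: [[-0.237, -0.001, -0.971], [0.971, 0.0, -0.237], [0.001, -1.0, 0.0]]
ft_force: [0.3, -0.8, -0.1]
grip_width: 0.0433
time_s: 19.85
position: [0.5636, -0.2319, 0.3808]
tool_rot: [[-0.237, -0.0, -0.972], [0.972, 0.0, -0.237], [0.0, -1.0, 0.0]]
ft_force: [0.0, 0.3, -0.4]
grip_width: 0.0427
1.41411341991342 1.4598989898989898
```

View pics/s15.png

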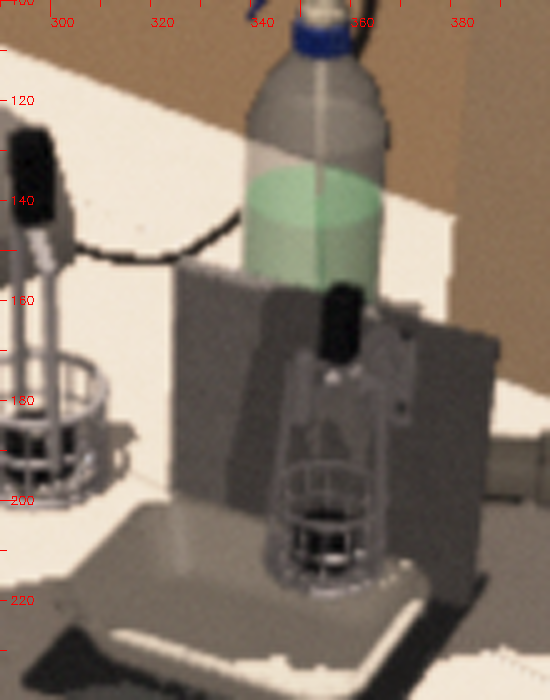

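View pics/w14.png

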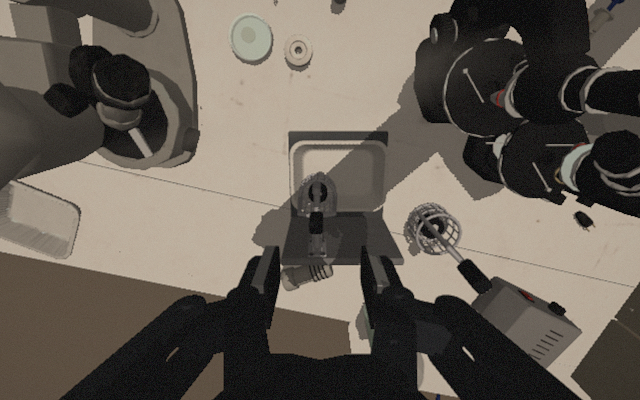

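```bash
python3 - <<'E'
from h import *
s=cam("scene");w=cam("wrist")
crop(w,270,160,370,270,7,"pics/w16.png")
print("grip top",tri((s,356.5,158),(w,316,233)))
for z in (.21,.174,.102,.06): print(z,proj(s,[.6237,-.222,z]).round(1),proj(w,[.6237,-.222,z]).round(1))
E
python3 -m inch '[[[0,0,0,0,0,0,0],[0,0,0,0,0,0,0],[0,0,0,0,0,0,0],[0,0,0,0,0,0,0]]]' >/dev/null
python3 - <<'E'
from h import *
w=cam("wrist");crop(w,270,160,370,270,7,"pics/w17.png")
a=cv2.imread("pics/w16.png").astype(int);b=cv2.imread("pics/w17.png").astype(int);print(np.abs(a-b).mean())
E
```

```text
grip top (array([ 0.62800849, -0.21823773,  0.20471291]), [np.float64(3.7), np.float64(3.7)])
0.21 [358.4 156.8] [316.3 229.2]
0.174 [357.5 170.8] [316.6 217.4]
0.102 [355.8 197.4] [317.1 199.1]
0.06 [354.8 212. ] [317.3 190.8]
2.577986394557823
```

View pics/w17.png

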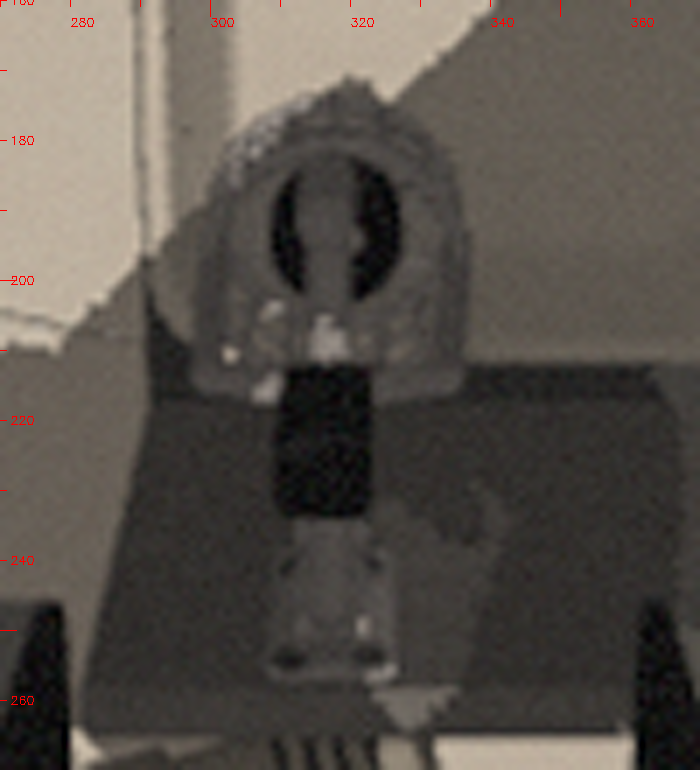

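The hanging basket lies where predicted (grip at wrist 316,222 and scene 357,163), upright and centred on the arm.

```bash
python3 - <<'E'
from rig import env
print(env.close_job())
E
```

```text
the job is handed in; nothing more can be done
None
```

I swung the hook out to its stop and hung the smaller basket on it by its bail. The basket is released upright over the tray, and the job is handed in. No verdict was reported.

**Hook:** I pinched the tip and swung it round until a further push moved it only 0.7 mm at about 24 N, which I took as the stop. The overhead wrist picture afterwards showed the arm straight out from the panel.

**Basket:** It was gripped by the black block, threaded over the hook about 50 mm from the turning axis, and lowered until the force showed contact, at the expected height. After letting go, the force on the gripper was near zero and it withdrew straight up.

**Last checks:**
- **Position:** In the scene and wrist views the basket lay within about 2 pixels of where it should be.
- **Stillness:** Scene pictures taken about 0.4 s apart differed only by noise. A wrist pair before hand-in differed a little more (mean 2.6 grey levels); I judged this to be noise but did not look into it.
- **Bystanders:** The robot never went near the petri dish, weight, vial or tweezers. I did not measure their positions again at the end.

**Disagreements:**
- A two-view fix on the grip top came out about 5 mm off in height and 6 mm sideways, with 3.7 mm ray error; I put this down to hand-read pixels.
- The panel width measured 166–169 mm against the stated 170 mm.

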